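# Clamp the lino block on its registration board

## Robot

A 6-joint arm with a two-finger parallel gripper is mounted at the origin on a cart in front of the work surface, level with it; the furniture and walls round the work are solid. World frame = base frame: x ahead of the robot, y to its left, z up, the work surface at z = 0. Lengths are in m, angles in rad, forces in N, time in s.
With the tool pointing down it reaches from about 0.25 to 0.8 m from the base axis. Payload 8.5 kg.
Tool frame: the origin (TCP) lies at the very end of the fingers, on their centre line; the grasp point (between the pads) lies 19 mm behind it; z points along the fingers, y is the direction in which the jaws open and shut (so a half turn about z gives the same grasp; the last joint's range is limited). The gripper opens to 85 mm and grips with 20 to 120 N. Pads are 22 mm wide; open, the fingers measure 114 mm over their backs; the gripper's body (76 mm by 85 mm) begins 54 mm behind the grasp point. The pads swing forward as they close: fully open they stand 13 mm farther back than shut.
Start: joints at [1.27, 0.238, -0.013, 1.319, 0, 1.571], TCP at [0.156, 0.501, 0.231] pointing down, gripper open.
Joint ranges: [-2.66, 2.66], [-1.03, 1.9], [-1.14, 1.46], [-1.82, 2.27], [-1.45, 1.34], [-3.14, 3.14]. Speed limits (rad/s): [2.22, 2.22, 2.79, 3.14, 3.14, 3.14].

## Interface

Orientations are given as a unit quaternion [x, y, z, w].
In Python, from plant import robot gives the robot as it stands. The module is installed in compiled form; this text tells all that it offers.
- The arm moves only by the shell command python3 -m handwheel 'ROWS'. ROWS is JSON, a list of rows, each an object with "slide": the shift along the tool's x, y, z in cm, a list of three; "rot": the turn, a rotation vector about the tool's x, y, z in rad, a list of three; "hand": the closure, from -1 (fully open) to 1 (shut), so that 0 is half open. A call has 1 to 5 rows; each row is the pose to reach, as a shift and turn from the pose commanded when the call began, along the tool's axes at that moment; what a row does not reach only later rows make up. A row lasts 1/12 s, in which the tool goes at most 41.7 mm and 7.16 degrees, less where a joint would pass 70% of its speed; a pose out of reach is approached as far as the arm can. A call with a gripper value outside its range is refused whole. The fingers move at their own pace and stop on an object; the grip force is fixed at half the most. Time passes only in rows, so rows that repeat a pose let the fingers close. It gives the time, the measured TCP pose, the force and the opening at its end, in the units of the state.
- robot.get_obs(): the state, without advancing time (a new reading comes with each control period).
- robot.get_image(name): name is "side" or "top"; returns the picture (400x640x3 uint8, blue, green, red); there is no depth.
- robot.calibration(name): a dict with "fovy" (degrees; the focal length in pixels is half the picture's height over the tangent of half this angle, whatever the lens; pixels are square), "cx", "cy" (the principal point, pixels), "dist_coeffs" ([k1, k2, p1, p2, k3] as OpenCV has them; the pictures are not rectified), "R" (3x3) and "t" (3): a world point X has camera coordinates R X + t. Camera axes: x right, y down, z forward; pixel columns grow to the right and rows downward; lengths in m; the calibration is good to about 2 mm. A picture is of the moment at which its call begins. calibration takes no time and is no camera call.
- robot.sign_off(): hands the job in, once; it reports no verdict.
Trained networks look in the newest picture that a camera, given by its name, has taken for a name from the list of things; names that differ only in an ending like _2 or _b are one class to them, and where a whole thing is asked for, a point or a joint stands for the part that bears it (a point fixed in the world has none). Each returns a list of dicts, best first, with "p" (0 to 1); they miss things now and then, are a little off and sometimes report something else, mostly with a low value. They report only what shows in the picture. A call takes as long as a camera call.
- robot.find_in(query, camera): "box" ([left, top, right, bottom] as shares, 0 to 1, of the picture: columns of its width, rows of its height, round what is visible of it).
- robot.tip_of(query, camera): "point" ([column, row] as shares, 0 to 1, of the picture: columns of its width, rows of its height: a listed point, or the origin of a listed thing).
The state is a dict: "t": time; "qpos": joint angles; "joint_vel": joint speeds; "joint_efforts": joint torques, N m; "position": TCP position; "tool_rot": TCP orientation; "ft_force": force on the tool from outside, world axes, zero at the start; "torque": the same for the moment, N m; "opening": finger opening in m.
Only numpy, scipy, OpenCV 4.12 (cv2) and the standard library are available. Lean on these libraries where they do the work, as an engineer would, in place of code of your own. Each camera call takes 0.05 s, during which the arm holds its last target. There are 200 camera calls.

## Task

Clamp the lino printing block on the registration board: with the outside of a finger push the clamp strap round over the block until it rests against its stop, then push the red cam lever fully down so that the foot presses on the block. Keep the lever up until the strap is over, lift nothing, and leave the block and the other things on the bench and board where they are.

Things in the scene. Friction and masses are not known exactly. Their poses are not given: they have to be found in the camera images.
- pivot (a point): Vertical turning axis of the clamp, at the height of the strap's upper face (64 mm above the bench). Its axes are the board's: x away from the robot when the board is square to it, y to the left, z up. The fixed plywood board (150 x 200 x 12 mm, so its top is 12 mm above the bench) has its centre 60 mm along +y from here. A steel fork with the lever's pin stands on the axis up to 95 mm above the bench.
- swing (a joint): Turn of the strap (with foot, fork and lever) about the vertical axis at pivot, rad. At 0 the strap points along +x of the board, beside the block; growing, it turns anticlockwise seen from above; at 1.571 it points along +y of the board, over the block, against its stop. So its direction in the board's frame is (cos q, sin q). Light friction (about 0.07 N m); it stays where it is left.
- strap_end (a point): On the upper face of the strap near its round free end, on its centre line, 98 mm from the turning axis, 64 mm above the bench (58 mm when clamped). The strap is a pale aluminium bar 24 mm wide and 14 mm thick, its end 110 mm from the axis; its under face is 50 mm above the bench, 27 mm above the block. A brass nut (8 mm radius) stands 5 mm above the strap 82 mm from the axis, with the round rubber foot (10 mm radius) on a thin stem below it.
- lever (a joint): Cam lever, rad: 0 is up (55 degrees above level), 0.87 is fully down (5 degrees above level), where it meets its stop. Its level pin crosses the turning axis 84 mm above the bench; the lever points away from the strap, in the opposite direction, and turns with it. It stays where it is left; pushing it takes about 2 N at its end. Going down it draws the strap 6 mm down, so that the foot presses on the block.
- lever_end (a point): On the upper face of the red lever near its end, 100 mm from the lever's pin along the lever and 11 mm above the line through the pin. The red grip is 22 mm wide, 14 mm thick and runs from 52 to 104 mm from the pin; a steel bar 13 mm wide with its upper face 8.5 mm above that line joins it to the pin.
- foot: Rubber foot under the strap's end, 20 mm diameter; origin at the centre of its under face, 82 mm from the turning axis, 4 mm above the block while the strap is over it with the lever up. It is sprung and presses with about 7 N when the lever is fully down.
- block: Loose lino printing block (grey face on pale plywood, cut border and leaf), 110 x 90 x 11 mm, about 0.15 kg, lying on the board between low brass pins (7 mm high); its upper face is 23 mm above the bench. Origin at the centre of its underside.
- eraser: Bystander: blue and cream eraser, 23 x 46 x 13 mm, lying on the board's near corner on the clamp's side; origin at the centre of its underside.
- tub: Bystander: pigment tub with black lid, 56 mm diameter, 52 mm tall; origin at the centre of its underside.
- can: Bystander: black film can with grey lid, 35 mm diameter, 51 mm tall; origin at the centre of its underside.
- brayer: Bystander: ink roller with red handle, 67 x 142 x 33 mm; origin at the centre of its underside.
- tape: Bystander: roll of masking tape, 118 mm diameter, 25 mm tall, lying flat; origin at the centre of its underside.
- folder: Bystander: bone folder, flat cream blade 22 x 146 x 8 mm; origin at the centre of its underside.
- amber: Bystander: small amber glass bottle, black cap, 32 mm diameter, 72 mm tall; origin at the centre of its underside.

How it is judged:
By the outcome, as a careful person would: the job done as asked, in the order asked, and still so for the second after the job is handed in, with the robot touching nothing.
It also fails if it takes over 56 s, if anything falls off the work surface, if the arm or the gripper's body presses on something with over 40 N, if the wrist force passes 120 N, or if a joint passes its speed limit or range.

## Working session

There is one attempt and no reset: what is moved stays moved. The work goes in short steps, Python scripts to look and compute and a shell command to move; the robot and the scene stay as the last step left them, time stands still between calls to the robot, and variables do not carry over. Pictures are saved under pics/ and viewed, about 8 in all and at most 12, crops included, and the job is handed in when it is done.

```bash
mkdir -p pics
cat > h.py <<'E'
import numpy as np, cv2
from plant import robot
from scipy.spatial.transform import Rotation as Ro
def cam(n):
    c=robot.calibration(n); f=200/np.tan(np.radians(c['fovy'])/2)
    return np.array([[f,0,c['cx']],[0,f,c['cy']],[0,0,1]]),np.array(c['dist_coeffs'],float),np.array(c['R']),np.array(c['t'])
def ray(n,uv):
    K,d,R,t=cam(n); p=cv2.undistortPoints(np.array([[uv]],float),K,d)[0,0]
    return -R.T@t, R.T@np.array([p[0],p[1],1])
def at_z(n,uv,z):
    o,v=ray(n,uv); return o+v*(z-o[2])/v[2]
def proj(n,X):
    K,d,R,t=cam(n); return cv2.projectPoints(np.array(X,float).reshape(-1,1,3),cv2.Rodrigues(R)[0],t,K,d)[0][:,0]
E
python3 - <<'E'
from h import *
for n in('top','side'):
    cv2.imwrite(f'pics/{n}0.png',robot.get_image(n)); K,d,R,t=cam(n); print(n,-R.T@t,R[2],d)
    for q,z in(('pivot',.064),('strap_end',.064),('lever_end',.15),('foot',.027),('block',.012),('eraser',.012),('tub',0),('can',0),('amber',0),('brayer',0),('tape',0),('folder',0)):
        for r in robot.tip_of(q,n)[:2]:
            uv=np.array(r['point'])*[640,400]; print(q,round(r['p'],2),uv.round(),at_z(n,uv,z).round(3))
o=robot.get_obs(); print(o)
E
```

```text
top [ 0.35980054 -0.1659886   1.04108797] [ 0.13058848  0.00862186 -0.99139917] [-0.05121556  0.          0.          0.          0.        ]
pivot 0.79 [316. 201.] [ 0.476 -0.137  0.064]
pivot 0.44 [412. 296.] [ 0.252 -0.352  0.064]
strap_end 0.65 [315. 158.] [ 0.58  -0.139  0.064]
lever_end 0.55 [316. 211.] [ 0.443 -0.14   0.15 ]
lever_end 0.37 [314. 118.] [ 0.65  -0.142  0.15 ]
foot 0.35 [314. 165.] [ 0.57  -0.136  0.027]
block 0.72 [370. 247.] [ 0.366 -0.265  0.012]
block 0.61 [275. 198.] [ 0.491 -0.035  0.012]
eraser 0.6 [321. 223.] [ 0.428 -0.147  0.012]
tub 0.87 [361. 275.] [ 0.297 -0.241  0.   ]
tub 0.62 [316. 167.] [ 0.569 -0.14   0.   ]
can 0.71 [372. 247.] [ 0.366 -0.272  0.   ]
amber 0.62 [319. 118.] [ 0.699 -0.148  0.   ]
brayer 0.97 [284. 101.] [ 0.746 -0.059  0.   ]
brayer 0.7 [349. 146.] [ 0.621 -0.223  0.   ]
tape 0.94 [410. 299.] [ 0.238 -0.359  0.   ]
folder 0.74 [349. 147.] [ 0.62  -0.224  0.   ]
side [ 0.97974929 -0.87690082  0.53086646] [-0.50978089  0.7544387  -0.4134558 ] [-0.11697172  0.          0.          0.          0.        ]
pivot 0.93 [329. 222.] [ 0.
[... 503 characters left out ...]
.] [ 0.623 -0.217  0.   ]
{'t': 1.3, 'qpos': array([ 1.27000973e+00,  2.38152412e-01, -1.34718028e-02,  1.31923708e+00,
        1.56566151e-05,  1.57077069e+00]), 'joint_vel': array([-0.00109287,  0.00106272,  0.00123132,  0.00047059, -0.00059591,
       -0.00123966]), 'joint_efforts': array([-1.67456060e-04, -5.38585603e+01,  3.46695292e+01,  2.86711336e-03,
        3.66975996e-05,  1.65830613e-05]), 'position': array([0.15552388, 0.50138539, 0.2313122 ]), 'tool_rot': array([ 1.49814331e-01,  9.88714147e-01, -3.09429854e-05, -1.26071250e-05]), 'ft_force': array([-0.03905053,  0.73944072, -0.15519888]), 'torque': array([-0.00131687,  0.0673304 , -0.0166404 ]), 'opening': 0.08554229741321076}
```

View pics/top0.png

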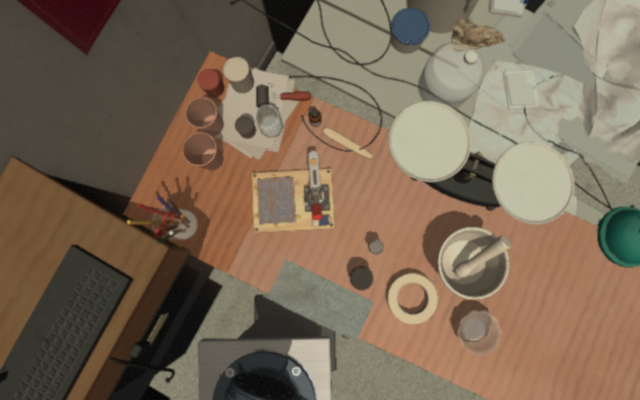

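View pics/side0.png

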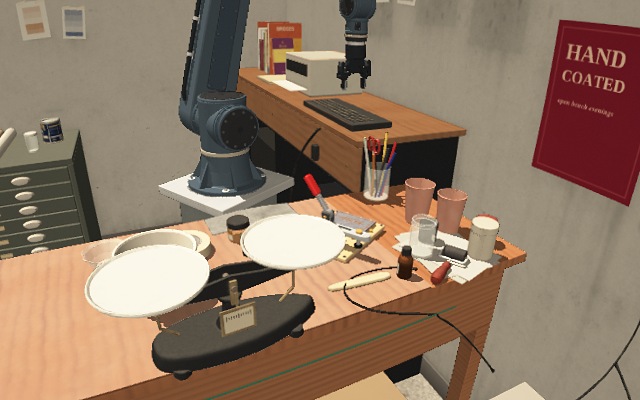

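The top view shows the board at columns 252–334, rows 168–232. The strap points up (away from the robot), ending near (312,150), and the red lever is near (317,213). In the side view the lever end is near (311,178). I'll take a closer crop.

Run:
```python
from h import *
a=cv2.imread('pics/top0.png')[140:240,240:390]; b=cv2.imread('pics/side0.png')[165:285,290:440]
cv2.imwrite('pics/c0.png',cv2.resize(a,None,fx=5,fy=5,interpolation=cv2.INTER_CUBIC)[:,:]); 
cv2.imwrite('pics/c1.png',cv2.resize(b,None,fx=4.5,fy=4.5,interpolation=cv2.INTER_CUBIC))
```

```text
(no output)
```

View pics/c0.png

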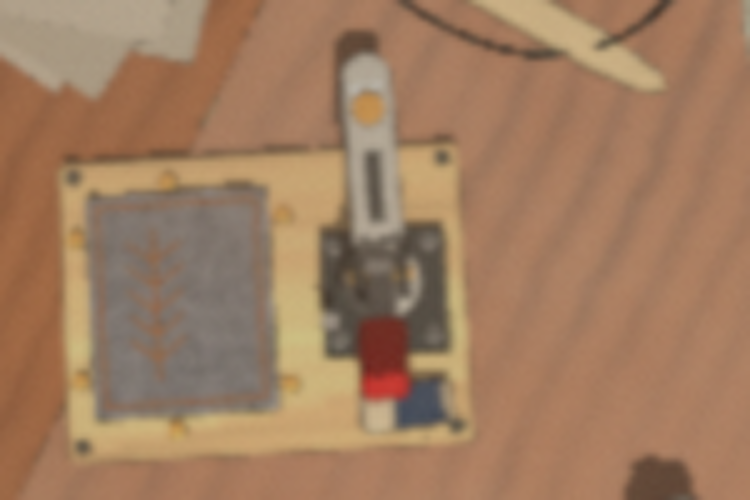

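View pics/c1.png

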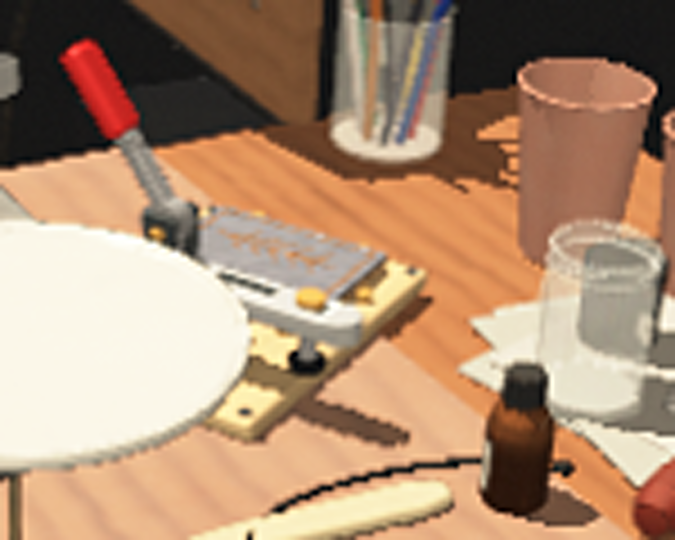

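Run:
```python
from h import *
f=lambda p:np.array(p)/5+[240,140]
C=np.array([at_z('top',f(p),.012) for p in((62,168),(457,148),(470,440),(72,460))]);print(C.round(3))
c=C.mean(0)
ex=(C[0]+C[1]-C[2]-C[3]);ey=(C[0]+C[3]-C[1]-C[2])
print(np.linalg.norm(ex)/2,np.linalg.norm(ey)/2)
yaw=(np.arctan2(ex[1],ex[0])*.5+.5*np.arctan2(-ey[0],ey[1]));print('c',c,'yaw',yaw)
ux=np.array([np.cos(yaw),np.sin(yaw)]);uy=np.array([-ux[1],ux[0]])
p=c[:2]-.06*uy;print('pivot',p)
nut=at_z('top',f((368,108)),.069)[:2];d=nut-p;print('nut',nut,np.linalg.norm(d),'q',np.arctan2(d[1],d[0])-yaw)
for n in('top','side'):
  print(n,proj(n,[[*p,.064],[*p,.095],[*(p+.082*ux),.069]]).round(1))
g=lambda p:np.array(p)/4.5+[290,165]
print(at_z('side',g((310,297)),.069),at_z('side',g((355,330)),.06))
for s,px in(('panL',(430,140)),('panLtop',(391,140)),('panLbot',(430,181)),('panR',(535,182)),('base',(470,205))):print(s,at_z('top',px,.12).round(3))
q=robot.get_obs()['tool_rot'];print(Ro.from_quat(q).as_matrix().round(3))
```

```text
[[ 0.556  0.021  0.012]
 [ 0.56  -0.177  0.012]
 [ 0.414 -0.179  0.012]
 [ 0.41   0.017  0.012]]
0.14558073331849306 0.1965250900451984
c [ 0.48478615 -0.07958945  0.012     ] yaw 0.020496773261545878
pivot [ 0.48601587 -0.13957685]
nut [ 0.56898773 -0.13486613] 0.08310547650703366 q 0.03621726156412912
top [[316.6 196.6]
 [316.2 194.9]
 [314.9 162. ]]
side [[326.9 222.4]
 [327.3 210.4]
 [357.7 230.6]]
[ 0.57121262 -0.13800958  0.069     ] [ 0.59807898 -0.13899741  0.06      ]
panL [ 0.6  -0.4   0.12]
panLtop [ 0.602 -0.312  0.12 ]
panLbot [ 0.506 -0.394  0.12 ]
panR [ 0.497 -0.63   0.12 ]
base [ 0.45 -0.48  0.12]
[[-0.955  0.296 -0.   ]
 [ 0.296  0.955 -0.   ]
 [ 0.    -0.    -1.   ]]
```

```bash
python3 -m handwheel '[{"slide":[0,0,0],"rot":[0,0,-0.10],"hand":1},{"slide":[0,0,0],"rot":[0,0,-0.20],"hand":1},{"slide":[0,0,0],"rot":[0,0,-0.30],"hand":1},{"slide":[0,0,0],"rot":[0,0,-0.30],"hand":1}]'
python3 - <<'E'
from h import *
o=robot.get_obs();print(o['qpos'].round(3),Ro.from_quat(o['tool_rot']).as_matrix().round(3))
E
```

```text
t: 1.63
position: [0.1555, 0.5014, 0.2313]
tool_rot: [-0.002, 1.0, -0.0, -0.0]
ft_force: [-0.7, 1.4, 0.6]
opening: 0.0388
[ 1.27   0.238 -0.014  1.319  0.     1.266] [[-1.    -0.004 -0.   ]
 [-0.004  1.    -0.   ]
 [ 0.    -0.    -1.   ]]
```

```bash
python3 -m handwheel '[{"slide":[-2,-3.2,0],"rot":[0,0,0],"hand":1},{"slide":[-4,-6.4,0],"rot":[0,0,0],"hand":1},{"slide":[-6,-9.6,0],"rot":[0,0,0],"hand":1},{"slide":[-8,-12.8,0],"rot":[0,0,0],"hand":1},{"slide":[-10,-16,0],"rot":[0,0,0],"hand":1}]'
python3 -m handwheel '[{"slide":[-2,-3.2,0],"rot":[0,0,0],"hand":1},{"slide":[-4,-6.4,0],"rot":[0,0,0],"hand":1},{"slide":[-6,-9.6,0],"rot":[0,0,0],"hand":1},{"slide":[-8,-12.8,0],"rot":[0,0,0],"hand":1},{"slide":[-10,-16,0],"rot":[0,0,0],"hand":1}]'
python3 -m handwheel '[{"slide":[-2,-3.2,0],"rot":[0,0,0],"hand":1},{"slide":[-4,-6.4,0],"rot":[0,0,0],"hand":1},{"slide":[-6,-9.6,0],"rot":[0,0,0],"hand":1},{"slide":[-8,-12.8,0],"rot":[0,0,0],"hand":1},{"slide":[-10,-16,0],"rot":[0,0,0],"hand":1}]'
```

```text
t: 2.05
position: [0.2558, 0.3398, 0.2313]
tool_rot: [0.002, 1.0, 0.0, 0.0]
ft_force: [1.1, 0.6, 0.3]
opening: 0.0001
t: 2.47
position: [0.3559, 0.1796, 0.2316]
tool_rot: [0.002, 1.0, 0.0, 0.0]
ft_force: [0.8, 1.2, -0.5]
opening: -0.0
t: 2.88
position: [0.4558, 0.0192, 0.2315]
tool_rot: [0.002, 1.0, -0.0, 0.0]
ft_force: [0.6, -0.0, -0.2]
opening: -0.0005
```

```bash
python3 -m handwheel '[{"slide":[-3,-3,0],"rot":[0,0,0],"hand":1},{"slide":[-6,-6,0],"rot":[0,0,0],"hand":1},{"slide":[-9,-9,0],"rot":[0,0,0],"hand":1},{"slide":[-11,-12,0],"rot":[0,0,0],"hand":1},{"slide":[-12.5,-15.5,0],"rot":[0,0,0],"hand":1}]'
python3 -m handwheel '[{"slide":[0,-3,0],"rot":[0,0,0],"hand":1},{"slide":[0,-5,2],"rot":[0,0,0],"hand":1},{"slide":[0,-5,5],"rot":[0,0,0],"hand":1},{"slide":[0,-5,8],"rot":[0,0,0],"hand":1},{"slide":[0,-5,11],"rot":[0,0,0],"hand":1}]'
python3 - <<'E'
from h import *
for n in('top','side'):cv2.imwrite(f'pics/{n}1.png',robot.get_image(n))
o=robot.get_obs();print(o['qpos'].round(3),o['position'])
a=cv2.imread('pics/top1.png')[120:240,240:400];b=cv2.imread('pics/side1.png')[110:290,260:440]
cv2.imwrite('pics/d1.png',np.hstack([cv2.resize(a,(400,300)),cv2.resize(b,(300,300))]))
E
```

```text
t: 3.3
position: [0.5818, -0.1355, 0.2308]
tool_rot: [0.002, 1.0, 0.0, 0.0]
ft_force: [0.7, 0.0, 0.7]
opening: 0.0
t: 3.72
position: [0.5799, -0.1847, 0.1201]
tool_rot: [0.003, 1.0, -0.0, 0.0]
ft_force: [1.2, -0.5, -0.6]
opening: -0.0001
[-0.308  0.437 -0.018  1.125 -0.    -0.303] [ 0.57700523 -0.18329226  0.11675158]
```

View pics/d1.png

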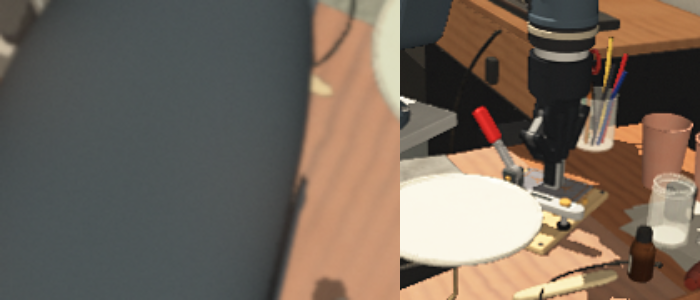

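The side picture shows the closed fingers above the strap's clockwise side, near (553,180) in the crop. The lever is up and clear. I'll descend next to the strap.

```bash
python3 -m handwheel '[{"slide":[0,0,2.5],"rot":[0,0,0],"hand":1},{"slide":[0,0,5],"rot":[0,0,0],"hand":1},{"slide":[0,0,7],"rot":[0,0,0],"hand":1},{"slide":[0,0,7.4],"rot":[0,0,0],"hand":1}]'
python3 -m handwheel '[{"slide":[0,0.7,0],"rot":[0,0,0],"hand":1},{"slide":[0,1.4,0],"rot":[0,0,0],"hand":1},{"slide":[0,2.1,0],"rot":[0,0,0],"hand":1},{"slide":[0,2.8,0],"rot":[0,0,0],"hand":1}]'
python3 - <<'E'
from h import *
p=np.array([.487,-.138])
o=robot.get_obs();print(o['position'],o['ft_force'])
for r in(.099,):
  for a in range(-16,80,8): print(a,((p+r*np.array([np.cos(np.radians(a)),np.sin(np.radians(a))]))-o['position'][:2]).round(3))
b=robot.get_image('side')[110:290,260:440]
cv2.imwrite('pics/d2.png',cv2.resize(b,(500,500)))
E
```

```text
t: 4.15
position: [0.5791, -0.1835, 0.046]
tool_rot: [0.001, 1.0, 0.0, -0.001]
ft_force: [-0.2, 0.3, -0.6]
opening: 0.0001
t: 4.48
position: [0.5812, -0.1554, 0.0492]
tool_rot: [0.0, 1.0, -0.0, 0.001]
ft_force: [1.0, -1.4, 1.7]
opening: 0.0001
[ 0.58116258 -0.15538659  0.0491549 ] [ 0.96878061 -1.42767164  1.71562205]
-16 [ 0.001 -0.01 ]
-8 [0.004 0.004]
0 [0.005 0.017]
8 [0.004 0.031]
16 [0.001 0.045]
24 [-0.004  0.058]
32 [-0.01  0.07]
40 [-0.018  0.081]
48 [-0.028  0.091]
56 [-0.039  0.099]
64 [-0.051  0.106]
72 [-0.064  0.112]
```

View pics/d2.png

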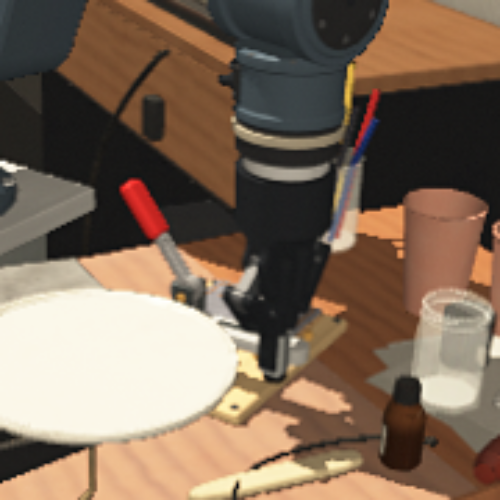

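The finger (tip near (275,375)) touches the strap's side and the strap has started to turn. I'll continue along the arc.

```bash
python3 -m handwheel '[{"slide":[-0.4,0.9,0.3],"rot":[0,0,0],"hand":1},{"slide":[-0.5,1.8,0.4],"rot":[0,0,0],"hand":1},{"slide":[-0.4,2.8,0.4],"rot":[0,0,0],"hand":1},{"slide":[-0.2,3.8,0.4],"rot":[0,0,0],"hand":1},{"slide":[0.1,4.8,0.4],"rot":[0,0,0],"hand":1}]'
python3 -m handwheel '[{"slide":[0.4,0.9,0],"rot":[0,0,0],"hand":1},{"slide":[0.9,1.8,0],"rot":[0,0,0],"hand":1},{"slide":[1.4,2.6,0],"rot":[0,0,0],"hand":1},{"slide":[2.0,3.3,0],"rot":[0,0,0],"hand":1}]'
python3 - <<'E'
from h import *
p=np.array([.487,-.138])
o=robot.get_obs();d=o['position'][:2]-p;print(o['position'],o['ft_force'],np.hypot(*d),np.degrees(np.arctan2(d[1],d[0])))
b=robot.get_image('side')[110:290,260:440]
cv2.imwrite('pics/d3.png',cv2.resize(b,(500,500)))
E
```

```text
t: 4.95
position: [0.5788, -0.1068, 0.0431]
tool_rot: [0.0, 1.0, -0.0, -0.0]
ft_force: [-0.7, -1.2, -0.1]
opening: 0.0002
t: 5.28
position: [0.5586, -0.074, 0.0434]
tool_rot: [0.0, 1.0, -0.0, 0.0]
ft_force: [0.2, -0.6, -0.1]
opening: 0.0
[ 0.5585881  -0.07397225  0.04340651] [ 0.2440754  -0.61919316 -0.14293264] 0.09604378828274444 41.809164180304144
```

View pics/d3.png

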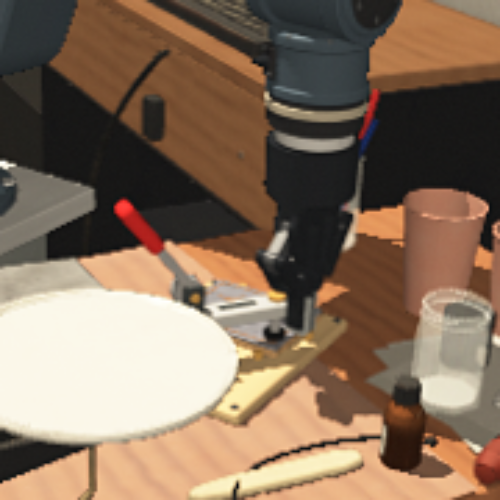

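The strap has swung about 60°, with the finger still behind its end (300,320). Next I'll finish the swing against the stop.

```bash
python3 -m handwheel '[{"slide":[0.8,0.8,0],"rot":[0,0,0],"hand":1},{"slide":[1.7,1.5,0],"rot":[0,0,0],"hand":1},{"slide":[2.6,2.1,0],"rot":[0,0,0],"hand":1},{"slide":[3.5,2.6,0],"rot":[0,0,0],"hand":1},{"slide":[4.2,2.8,0],"rot":[0,0,0],"hand":1}]'
python3 -m handwheel '[{"slide":[0.3,0,0],"rot":[0,0,0],"hand":1},{"slide":[0.6,0,0],"rot":[0,0,0],"hand":1}]'
python3 -m handwheel '[{"slide":[0.3,0,0],"rot":[0,0,0],"hand":1},{"slide":[0.3,0,0],"rot":[0,0,0],"hand":1}]'
```

```text
t: 5.75
position: [0.5157, -0.0461, 0.0433]
tool_rot: [0.0, 1.0, 0.0, -0.0]
ft_force: [0.7, -1.1, -0.8]
opening: -0.0
t: 5.92
position: [0.5107, -0.0467, 0.0435]
tool_rot: [0.0, 1.0, 0.0, 0.0]
ft_force: [0.9, 0.8, 0.0]
opening: -0.0002
t: 6.08
position: [0.5082, -0.047, 0.0435]
tool_rot: [0.001, 1.0, 0.0, 0.0]
ft_force: [1.0, 0.3, -0.7]
opening: -0.0005
```

Force is still only about 1 N, so the strap isn't at its stop yet. I'll press on in small steps.

```bash
python3 -m handwheel '[{"slide":[0.3,0,0],"rot":[0,0,0],"hand":1},{"slide":[0.3,0,0],"rot":[0,0,0],"hand":1}]'
python3 -m handwheel '[{"slide":[0.2,0,0],"rot":[0,0,0],"hand":1},{"slide":[0.2,0,0],"rot":[0,0,0],"hand":1}]'
python3 -m handwheel '[{"slide":[0.1,0,0],"rot":[0,0,0],"hand":1},{"slide":[0.1,0,0],"rot":[0,0,0],"hand":1}]'
python3 - <<'E'
from h import *
b=robot.get_image('side')[110:290,260:440]
cv2.imwrite('pics/d4.png',cv2.resize(b,(540,540),interpolation=cv2.INTER_CUBIC))
E
```

```text
t: 6.25
position: [0.5077, -0.0471, 0.0438]
tool_rot: [0.0, 1.0, 0.0, 0.002]
ft_force: [8.3, 1.6, -5.3]
opening: 0.0001
t: 6.42
position: [0.5074, -0.0471, 0.0441]
tool_rot: [0.0, 1.0, 0.0, 0.004]
ft_force: [13.8, 2.1, -8.4]
opening: -0.0001
t: 6.58
position: [0.5072, -0.0471, 0.0442]
tool_rot: [0.0, 1.0, 0.0, 0.004]
ft_force: [16.9, 2.0, -9.9]
opening: -0.0003
```

View pics/d4.png

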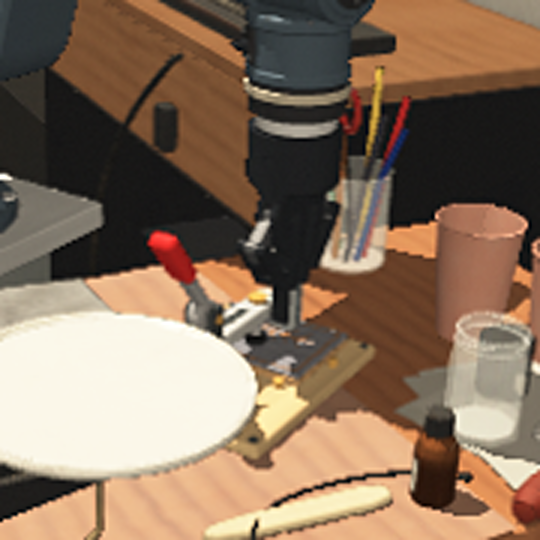

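The strap lies over the block, with the finger pressing it near (285,310). X has settled at 0.507, the predicted stop position, and the force has risen to 17 N, so it is against its stop. The lever is still up. I'll back off, rise and go above the lever's inner side.

```bash
python3 -m handwheel '[{"slide":[-1.2,0,0],"rot":[0,0,0],"hand":1},{"slide":[-3,0,0],"rot":[0,0,0],"hand":1},{"slide":[-4,0,-3],"rot":[0,0,0],"hand":1},{"slide":[-4,0,-7],"rot":[0,0,0],"hand":1},{"slide":[-4,0,-10],"rot":[0,0,0],"hand":1}]'
python3 -m handwheel '[{"slide":[0,0,-3.5],"rot":[0,0,0],"hand":1},{"slide":[0,0,-6],"rot":[0,0,0],"hand":1},{"slide":[0,0,-7],"rot":[0,0,0],"hand":1},{"slide":[0,0,-7],"rot":[0,0,0],"hand":1}]'
python3 - <<'E'
from h import *
o=robot.get_obs();print(o['position'],o['ft_force'],o['qpos'].round(2))
E
```

```text
t: 7.05
position: [0.5424, -0.0472, 0.1449]
tool_rot: [0.001, 1.0, -0.0, -0.0]
ft_force: [1.6, -0.3, 0.0]
opening: 0.0002
t: 7.38
position: [0.5433, -0.0473, 0.2155]
tool_rot: [0.001, 1.0, -0.0, 0.002]
ft_force: [-0.1, 0.2, -0.0]
opening: -0.0001
[ 0.54326253 -0.04728338  0.21551702] [-0.05096118  0.20709294 -0.03847513] [-0.09  0.28 -0.    1.29 -0.   -0.09]
```

```bash
python3 -m handwheel '[{"slide":[1.8,-3.4,0],"rot":[0,0,0],"hand":1},{"slide":[3.6,-6.8,0],"rot":[0,0,0],"hand":1},{"slide":[5.4,-10,0],"rot":[0,0,0],"hand":1},{"slide":[5.4,-10.9,0],"rot":[0,0,0],"hand":1},{"slide":[5.4,-10.9,0],"rot":[0,0,0],"hand":1}]'
python3 - <<'E'
from h import *
im=robot.get_image('side');b=im[110:290,260:440]
cv2.imwrite('pics/d5.png',cv2.resize(b,(540,540),interpolation=cv2.INTER_CUBIC))
for q in('lever_end','strap_end'):print(q,[(round(r['p'],2),np.array(r['point'])*[640,400]) for r in robot.tip_of(q,'side')[:2]])
print(proj('side',[[.489,-.186,.172],[.484,-.04,.064]]))
o=robot.get_obs();print(o['position'],o['ft_force'])
E
```

```text
t: 7.8
position: [0.4865, -0.1578, 0.2116]
tool_rot: [0.002, 1.0, 0.0, -0.001]
ft_force: [0.8, -0.2, 0.3]
opening: -0.0001
lever_end [(0.6, array([314.88, 185.88]))]
strap_end [(0.57, array([350.784, 207.2  ]))]
[[317.13551997 186.03708431]
 [348.87674523 207.41423506]]
[ 0.48798312 -0.15532646  0.212264  ] [ 0.68546689 -0.01210933 -0.2891193 ]
```

View pics/d5.png

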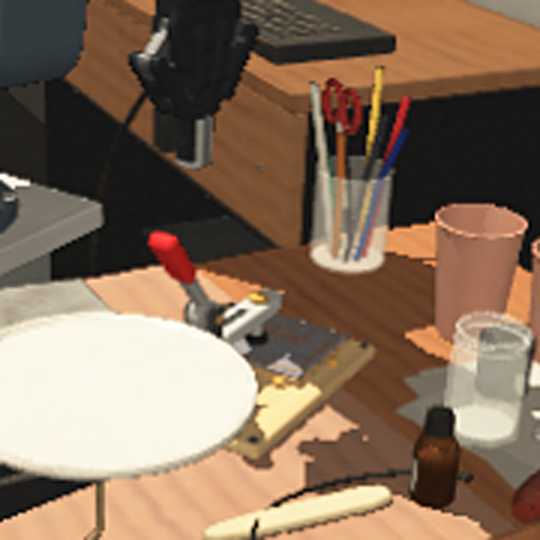

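The lever is up with its end near (165,242) in the crop, and the strap is over the block. The fingers are above the pivot side of the lever, at (195,160). Now I'll push the lever down and outward along its arc.

```bash
python3 -m handwheel '[{"slide":[0,0,1.5],"rot":[0,0,0],"hand":1},{"slide":[0,0,3],"rot":[0,0,0],"hand":1},{"slide":[0,0,4.5],"rot":[0,0,0],"hand":1},{"slide":[0,0,4.5],"rot":[0,0,0],"hand":1}]'
python3 -m handwheel '[{"slide":[0,-1.0,0.7],"rot":[0,0,0],"hand":1},{"slide":[0,-2.0,1.5],"rot":[0,0,0],"hand":1},{"slide":[0,-3.1,2.5],"rot":[0,0,0],"hand":1},{"slide":[0,-4.0,3.7],"rot":[0,0,0],"hand":1},{"slide":[0,-4.0,3.7],"rot":[0,0,0],"hand":1}]'
python3 - <<'E'
from h import *
o=robot.get_obs();print(o['position'],o['ft_force'])
b=robot.get_image('side')[110:290,260:440]
cv2.imwrite('pics/d6.png',cv2.resize(b,(540,540),interpolation=cv2.INTER_CUBIC))
E
```

```text
t: 8.28
position: [0.487, -0.1541, 0.1654]
tool_rot: [-0.001, 1.0, 0.001, -0.002]
ft_force: [-0.8, 1.0, -0.2]
opening: 0.0001
t: 8.7
position: [0.4873, -0.1977, 0.1293]
tool_rot: [0.001, 1.0, 0.0, -0.001]
ft_force: [-0.7, 1.3, -0.1]
opening: 0.0004
[ 0.48734109 -0.19768616  0.12933411] [-0.67847396  1.27194792 -0.08549002]
```

View pics/d6.png

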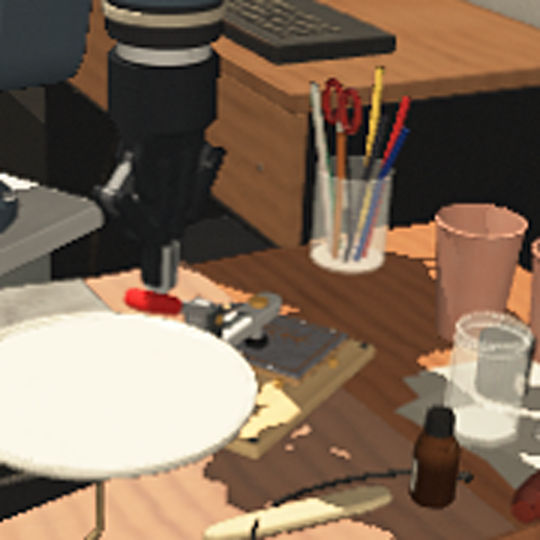

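The lever is well down, with the grip at (155,300) and the finger on top of it. I'll finish the push.

```bash
python3 -m handwheel '[{"slide":[0,-0.5,0.9],"rot":[0,0,0],"hand":1},{"slide":[0,-1.0,1.8],"rot":[0,0,0],"hand":1},{"slide":[0,-1.2,2.4],"rot":[0,0,0],"hand":1},{"slide":[0,-1.2,2.6],"rot":[0,0,0],"hand":1}]'
python3 -m handwheel '[{"slide":[0,0,0.3],"rot":[0,0,0],"hand":1},{"slide":[0,0,0.3],"rot":[0,0,0],"hand":1}]'
python3 -m handwheel '[{"slide":[0,0,0.2],"rot":[0,0,0],"hand":1},{"slide":[0,0,0.2],"rot":[0,0,0],"hand":1}]'
```

```text
t: 9.08
position: [0.4878, -0.2084, 0.1043]
tool_rot: [0.001, 1.0, -0.0, -0.0]
ft_force: [-1.5, -0.8, 2.6]
opening: -0.0
t: 9.25
position: [0.4878, -0.2078, 0.1019]
tool_rot: [0.0, 1.0, -0.0, -0.0]
ft_force: [-0.0, -0.1, -0.4]
opening: -0.0003
t: 9.42
position: [0.4881, -0.208, 0.1011]
tool_rot: [0.0, 1.0, -0.0, 0.0]
ft_force: [-3.8, -0.8, 8.9]
opening: 0.0001
```

```bash
python3 -m handwheel '[{"slide":[0,0,0.2],"rot":[0,0,0],"hand":1},{"slide":[0,0,0.2],"rot":[0,0,0],"hand":1}]'
python3 -m handwheel '[{"slide":[0,0,-1],"rot":[0,0,0],"hand":1},{"slide":[0,0,-4],"rot":[0,0,0],"hand":1},{"slide":[0,0,-8],"rot":[0,0,0],"hand":1},{"slide":[0,0,-12],"rot":[0,0,0],"hand":1},{"slide":[0,0,-15],"rot":[0,0,0],"hand":1}]'
python3 -m handwheel '[{"slide":[3,3,0],"rot":[0,0,0],"hand":1},{"slide":[6,6,0],"rot":[0,0,0],"hand":1},{"slide":[8,9,0],"rot":[0,0,0],"hand":1},{"slide":[9,12.5,0],"rot":[0,0,0],"hand":1},{"slide":[10,16,0],"rot":[0,0,0],"hand":1}]'
python3 -m handwheel '[{"slide":[1,4,0],"rot":[0,0,0],"hand":1},{"slide":[2,8,0],"rot":[0,0,0],"hand":1},{"slide":[3,12,0],"rot":[0,0,0],"hand":1},{"slide":[4,16,0],"rot":[0,0,0],"hand":1},{"slide":[4,19,0],"rot":[0,0,0],"hand":1}]'
python3 -m handwheel '[{"slide":[0,4,0],"rot":[0,0,0],"hand":1},{"slide":[0,8,0],"rot":[0,0,0],"hand":1},{"slide":[0,12,0],"rot":[0,0,0],"hand":1},{"slide":[0,16,0],"rot":[0,0,0],"hand":1},{"slide":[0,16,0],"rot":[0,0,0],"hand":1}]'
python3 - <<'E'
from h import *
T=robot.get_image('top');S=robot.get_image('side')
a=T[140:240,240:400];b=S[165:285,290:440]
cv2.imwrite('pics/e.png',np.hstack([cv2.resize(a,(420,262),interpolation=3),cv2.resize(b,(328,262),interpolation=3)]))
cv2.imwrite('pics/top_e.png',T)
p=np.array([.487,-.138])
for n in('top','side'):
  for q,z in(('strap_end',.058),('lever_end',.104),('block',.012),('eraser',.012)):
    print(n,q,[(round(r['p'],2),at_z(n,np.array(r['point'])*[640,400],z).round(3)) for r in robot.tip_of(q,n)[:2]])
E
```

```text
t: 9.58
position: [0.4883, -0.2082, 0.1004]
tool_rot: [0.0, 1.0, -0.001, 0.001]
ft_force: [-6.5, 0.8, 21.8]
opening: 0.0002
t: 10.0
position: [0.4881, -0.2076, 0.2516]
tool_rot: [0.0, 1.0, -0.0, 0.001]
ft_force: [0.2, -1.2, 0.7]
opening: 0.0003
t: 10.42
position: [0.3865, -0.0466, 0.2486]
tool_rot: [0.001, 1.0, 0.0, 0.0]
ft_force: [0.7, -0.5, 1.0]
opening: 0.0001
t: 10.83
position: [0.346, 0.1446, 0.2488]
tool_rot: [-0.0, 1.0, 0.0, 0.0]
ft_force: [1.2, -0.2, 0.2]
opening: -0.0001
t: 11.25
position: [0.3481, 0.3082, 0.2478]
tool_rot: [-0.002, 1.0, 0.001, -0.0]
ft_force: [-0.9, -0.5, -0.9]
opening: 0.0001
top strap_end [(0.74, array([ 0.483, -0.045,  0.058])), (0.33, array([ 0.293, -0.234,  0.058]))]
top lever_end [(0.95, array([ 0.492, -0.236,  0.104]))]
top block [(0.56, array([ 0.488, -0.035,  0.012]))]
top eraser [(0.52, array([ 0.429, -0.143,  0.012]))]
side strap_end [(0.82, array([ 0.488, -0.045,  0.058])), (0.68, array([ 0.724, -0.232,  0.058]))]
side lever_end []
side block [(0.8, array([ 0.486, -0.038,  0.012])), (0.44, array([ 0.419, -0.055,  0.012]))]
side eraser [(0.48, array([ 0.264, -0.379,  0.012]))]
```

View pics/e.png

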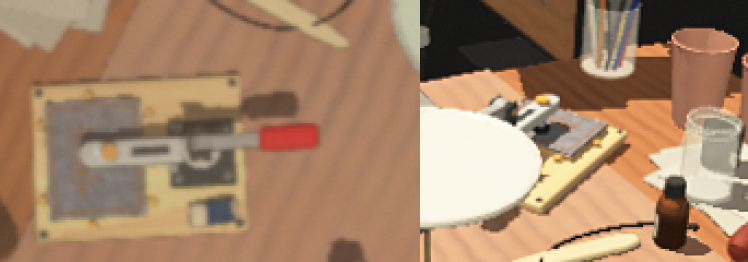

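The strap lies over the block in line with the board. The lever lies flat, its red grip at (290,137), and the block and eraser are unmoved.

```bash
python3 -c "
from plant import robot
print(robot.sign_off())"
```

```text
the job is handed in; nothing more can be done
None
```

The block is clamped and the job is handed in, at about 12 s on the robot's clock. With the outside of the closed fingers I pushed the strap round over the block to its stop. I then pushed the red lever fully down, backed the arm off and lifted nothing.

- **Strap:** the push met firm resistance, with about 17 N sideways at the finger, where I expected the stop. The final top view shows the strap in line with the board over the block. Its end measures at (0.483, −0.045) in the top view and (0.488, −0.045) in the side view.
- **Lever:** it stayed up until the strap was over. It met its stop at about the expected height, with about 22 N on the finger. The final top view puts its end about 98 mm from the pivot, which matches fully down.
- **Block and eraser:** the networks put the block within about 4 mm of where it began in both views. The top view puts the eraser within about 4 mm too.

**Checks that failed or disagreed:**
- The last side picture did not detect the lever end, because the scale pan hides it.
- The side camera's eraser result, at (0.264, −0.379), was a false low-confidence one.
- Before the lever push, the side-view points for the strap and lever ends were about 2 pixels (about 5 mm) off prediction. I put that down to noise; the final top view agreed with the strap at its stop.
- I did not measure the other bystanders (tub, can, brayer, tape, folder, amber) again. Nothing unexpected showed in the force readings printed at the end of each move.

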